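Turn the carver's turntable onto its index and pin it

ROBOT

A 6-joint arm with a two-finger parallel gripper is mounted at the origin on the work surface. World frame = base frame: x ahead of the robot, y to its left, z up, the work surface at z = 0. Lengths are in m, angles in degrees, forces in N, time in s.
With the tool pointing down it reaches from about 0.3 to 0.75 m from the base axis. Payload 8.5 kg.
Tool frame: the origin (TCP) lies on the centre line of the jaws, within the pads' length; the fingertips stand env.tcp_to_tips ahead of it and the grasp point (between the pads) lies 8 mm behind it (env.tcp_to_tips is the distance from the TCP to the fingertips, in m); z points along the fingers, y is the direction in which the jaws open and shut (so a half turn about z gives the same grasp; the last joint's range is limited). The gripper opens to 85 mm and grips with 20 to 120 N. Pads are 22 mm wide; open, the fingers measure 114 mm over their backs; the gripper's body (76 mm by 85 mm) begins 54 mm behind the grasp point. The pads swing forward as they close: fully open they stand 13 mm farther back than shut.
Start: joints at [-77.252, 21.807, 74.336, -0, 83.858, -12.336], TCP at [0.233, -0.498, 0.242] pointing down, gripper open.
Joint ranges: [-178.18, 178.18], [-50.72, 133.34], [12.68, 142.11], [-81.47, 261.47], [9.98, 163.14], [-165.26, 165.26]. Speed limits (degrees/s): [136.94, 136.94, 180, 180, 180, 180].

INTERFACE

Orientations are given as a 3x3 rotation matrix whose columns are the frame's x, y, z axes.
In Python, from rig import env gives the robot as it stands. The module is installed in compiled form; this text tells all that it offers.
- The arm moves only by the tool carry_out, never from a script. Its argument "rows" is a list of rows, each an object of numbers: "tx", "ty", "tz": the shift along the tool's x, y, z in cm; "yaw": the turn about the tool's z in rad. In form: [{"tx": .., "ty": .., "tz": .., "yaw": ..}, ...]. A call has 1 to 12 rows; each row shifts and turns the pose as measured when the row begins, along the tool's axes as they then stand; what a row does not reach is not made up. A row lasts 1/10 s, in which the tool goes at most 50 mm and 8.59 degrees, less where a joint would pass 70% of its speed; a pose out of reach is approached as far as the arm can. A call is refused whole if a number of a shift passes 5 or a number of a turn 0.15, either way. A call with a gripper value outside its range is refused whole. "jaw" is the closure, from -1 (fully open) to 1 (shut), set as the call begins (left out, the last holds). The fingers move at their own pace and stop on an object; "squeeze" is the grip in N (left out, the last holds). Time passes only in rows, so rows that do not move let the fingers close. It gives the time, the measured TCP pose, the force and the opening at its end, in the units of the state.
- env.observe(): the state, without advancing time (a new reading comes with each control period).
- env.get_image(name): name is "scene" or "top" or "wrist"; returns the picture (384x512x3 uint8, red, green, blue); there is no depth.
- env.camera_params(name): a dict with "vertical_fov" (degrees; the focal length in pixels is half the picture's height over the tangent of half this angle, whatever the lens; pixels are square), "cx", "cy" (the principal point, pixels), "k1" (the pictures are not rectified: a ray, as slopes to the right and down, at radius r is drawn at 1 + k1 r^2 times it, then the intrinsics apply), "view" (4x4, takes a point from world to camera coordinates). Camera axes: x right, y up, looking along -z (the intrinsics and any distortion apply to the point x, -y, -z); pixel columns grow to the right and rows downward; lengths in m; the calibration is good to about 2 mm. A picture is of the moment at which its call begins: read the wrist's pose just before it. camera_params takes no time and is no camera call; for the wrist camera it gives the pose at the moment of the call.
- env.close_job(): hands the job in, once; it reports no verdict.
The state is a dict: "time_s": time; "q": joint angles; "qvel": joint speeds; "joint_efforts": joint torques, N m; "position": TCP position; "tool_rot": TCP orientation; "ft_force": force on the tool from outside, world axes, zero at the start; "wrist_torque": the same for the moment, N m; "grip_width": finger opening in m.
Only numpy, scipy, OpenCV 4.12 (cv2) and the standard library are available. Lean on these libraries where they do the work, as an engineer would, in place of code of your own. Each camera call takes 0.05 s, during which the arm holds its last target. There are 200 camera calls.

TASK

Lock the carving turntable at its index mark: lift the steel locking pin out of its parking block, stand it in the hole of the turntable's steel lug and let go of it, then turn the table clockwise (seen from above) by pushing gently and slowly on one of its wooden posts until the pin drops by its own weight fully home into the socket at the brass pointer. Do not force the table once the pin has caught it, do not touch the pin again once you have begun to turn, leave the jar, the plane and the mallet alone, and finish clear of everything.

Things in the scene. Friction and masses are not known exactly. Their poses are not given: they have to be found in the camera images.
- base: Fixed round dark steel base of the turntable, foot plate 380 mm across, 10 mm thick. Origin on the turntable's axis at bench level, z up, x roughly towards the robot. On it lies a fixed aluminium ring, 130 to 180 mm from the axis, flat top 30 mm above the bench, with one socket hole; the pin's foot slides on this ring.
- ring_mid (a point): Point on the ring's top on the base's x axis, 155 mm from the axis. The socket (16 mm across, 20 mm deep) is at the same radius, but the ring is clamped at an unmeasured angle: up to 0.25 rad to either side of here. A small upright brass pointer marks it on the outside (to 204 mm from the axis, top 40 mm above the bench).
- turntable: Plywood disc 260 mm across, top 53 mm above the bench, with a fixed wooden bowl blank (100 mm across, 42 mm tall) in the middle and four dowel posts. Origin on the axis at bench level, z up, x to the lug's hole. Turns with a drag of 0.3 N m (3 N at a post), stays where left, starts 0.75 to 1.25 rad anticlockwise of the base's x. The pin in the socket stops it; over 20 N is forcing it.
- lug_hole (a point): Centre of the mouth of the vertical through hole in the turntable's steel lug: 14 mm across, mouth 63 mm above the bench, 155 mm from the axis; the lug is 30 mm thick, 44 mm wide, ends 180 mm from the axis and passes 3 mm above the aluminium ring.
- post0 (a point): Centre of the top of a wooden post: round, 20 mm in diameter, 55 mm tall above the disc (top 108 mm above the bench), 105 mm from the axis, 45 degrees anticlockwise of the lug.
- post1 (a point): Centre of the top of a wooden post: round, 20 mm in diameter, 55 mm tall above the disc (top 108 mm above the bench), 105 mm from the axis, 135 degrees anticlockwise of the lug.
- post2 (a point): Centre of the top of a wooden post: round, 20 mm in diameter, 55 mm tall above the disc (top 108 mm above the bench), 105 mm from the axis, 225 degrees anticlockwise of the lug.
- post3 (a point): Centre of the top of a wooden post: round, 20 mm in diameter, 55 mm tall above the disc (top 108 mm above the bench), 105 mm from the axis, 315 degrees anticlockwise of the lug.
- pin_block: Fixed dark wooden parking block, 64 x 64 x 40 mm, with a 15 mm hole 30 mm deep in the middle of its top, in which the pin stands. Origin under its centre.
- pin: Loose steel pin, 80 mm, about 120 g: shank 12 mm thick, 52 mm long, foot chamfered, below a round head 24 mm in diameter, 28 mm tall. Origin at the centre of the foot, z to the head. Starts upright in the block, foot 10 mm above the bench. Standing in the lug on the ring its foot is 30 mm above the bench; fully home its head rests on the lug and its foot is 11 mm above the bench.
- jar: Jar with steel cap, 64 mm across, 100 mm tall, standing; origin under its centre. To be left alone.
- plane: Hand plane, steel with wooden grips, 170 x 52 mm, 85 mm tall; origin under its centre. To be left alone.
- mallet: Wooden mallet lying flat, 260 mm long along its x, head 100 mm wide and 60 mm tall, 90 mm from the origin. To be left alone.
There are look-alikes about, which are no part of the job. Several things have the shape of the pin; the one meant has the colours described above.

How it is judged (in metres and radians):
On the way, in this order (a step that is already met when the one before it is completed fails the run):
1. the pin stands in the lug's hole on the ring, let go, before the table is turned (horizontal distance between pin and lug_hole below 0.008 m and z of pin in the frame of base between 0.024 and 0.036 m and angle between pin's own z axis and vertical below 0.2 rad and contact force between the fingers and pin below 0.1 N and distance of lug_hole from where it was at the start of the episode below 0.03 m), for 0.2 s.
2. the pin has dropped home into the socket (z of pin in the frame of base below 0.0145 m and horizontal distance between pin and lug_hole below 0.005 m and angle between pin's own z axis and vertical below 0.12 rad), for 0.2 s.
At the end, for the whole second after the job is handed in: The pin stands in the lug's hole (foot within 5 mm of the hole's centre, seen from above), upright within 0.12 rad, home in the socket (foot less than 14.5 mm above the bench), table and pin at rest (all of step 2 and linear speed of pin below 0.01 m/s and angular speed of turntable below 0.03 rad/s); the robot touches nothing.
It fails at once if the turntable is forced: the robot pushes on it with more than 20 N (contact force between any of the arm, the fingers and turntable above 20 N).
It fails at once if the fingers touch the pin after the table has been turned (its lug hole more than 30 mm from its start) (distance of lug_hole from where it was at the start of the episode above 0.03 m and contact force between the fingers and pin above 0.3 N).
It fails at once if the jar, the plane or the mallet is moved more than 20 mm (distance of any of jar, plane, mallet from where it was at the start of the episode above 0.02 m).
It also fails if it takes over 72 s, if anything falls off the work surface, if the arm or the gripper's body presses on something with over 40 N, if the wrist force passes 120 N, or if a joint passes its speed limit or range.

## Working session

There is one attempt and no reset: what is moved stays moved. The work goes in short steps, Python scripts to look and compute and a tool call to move; the robot and the scene stay as the last step left them, time stands still between calls to the robot, and variables do not carry over. Pictures are saved under pics/ and viewed, about 8 in all and at most 12, crops included, and the job is handed in when it is done.

Besides the shell and the picture viewer there is one more tool, called after "Request:" by a JSON object that holds its "method" and its "body". carry_out: Moves the arm, as the interface text tells. Its arguments: {"type":"object","properties":{"rows":{"type":"array","items":{"type":"object","properties":{"tx":{"type":"number"},"ty":{"type":"number"},"tz":{"type":"number"},"yaw":{"type":"number"}}}},"jaw":{"type":"number"},"squeeze":{"type":"number"}},"required":["rows"]}

```bash
mkdir -p pics
cat > h.py <<'E'
import numpy as np, cv2
from rig import env
def K(name):
    p=env.camera_params(name); f=192/np.tan(np.radians(p['vertical_fov']/2)); return p,f
def w2p(p,f,X):
    c=p['view']@np.r_[X,1]; x,y=c[0]/-c[2],-c[1]/-c[2]; s=1+p['k1']*(x*x+y*y)
    return np.array([p['cx']+f*x*s,p['cy']+f*y*s])
def p2w(p,f,u,v,z):
    d=np.array([(u-p['cx'])/f,(v-p['cy'])/f]); a=d.copy()
    for _ in range(30): a=d/(1+p['k1']*(a@a))
    V=np.array(p['view']); R,t=V[:3,:3],V[:3,3]; o=-R.T@t; r=R.T@np.array([a[0],-a[1],-1]); return o+r*(z-o[2])/r[2]
def shot(name,fn):
    p,f=K(name); im=env.get_image(name)[:,:,::-1].copy(); cv2.imwrite('pics/'+fn+'.png',im); return im,p,f
E
python3 - <<'E'
from h import *
a,p,f=shot('top','top0'); b,p2,f2=shot('scene','scene0')
for q in(p,p2): print({k:np.round(v,4) for k,v in q.items()})
cv2.imwrite('pics/top0b.png',cv2.resize(a,(800,600),interpolation=cv2.INTER_CUBIC))
cv2.imwrite('pics/scene0b.png',cv2.resize(b,(800,600),interpolation=cv2.INTER_CUBIC))
s=env.observe();print(s['time_s'],s['position'],s['tool_rot'],env.tcp_to_tips,s['grip_width'])
E
```

```text
{'vertical_fov': np.float64(51.807), 'cx': np.float64(256.2217), 'cy': np.float64(194.903), 'k1': np.float64(0.0054), 'view': array([[ 0.021 , -0.9995, -0.0237,  0.0255],
       [ 0.9881,  0.0172,  0.153 , -0.5353],
       [-0.1525, -0.0266,  0.9879, -1.184 ],
       [ 0.    ,  0.    ,  0.    ,  1.    ]])}
{'vertical_fov': np.float64(56.6935), 'cx': np.float64(255.6568), 'cy': np.float64(199.7112), 'k1': np.float64(0.0134), 'view': array([[-0.861 ,  0.5084,  0.0141,  0.4443],
       [-0.2951, -0.5219,  0.8003,  0.1026],
       [ 0.4143,  0.6849,  0.5994, -1.4258],
       [ 0.    ,  0.    ,  0.    ,  1.    ]])}
0.1 [ 0.23310534 -0.49787843  0.24176197] [[ 9.05694721e-01  4.23930390e-01 -3.09878192e-04]
 [ 4.23930421e-01 -9.05693845e-01  1.28731925e-03]
 [ 2.65078981e-04 -1.29728504e-03 -9.99999123e-01]] 0.011 0.08511426101619095
```

View pics/top0b.png

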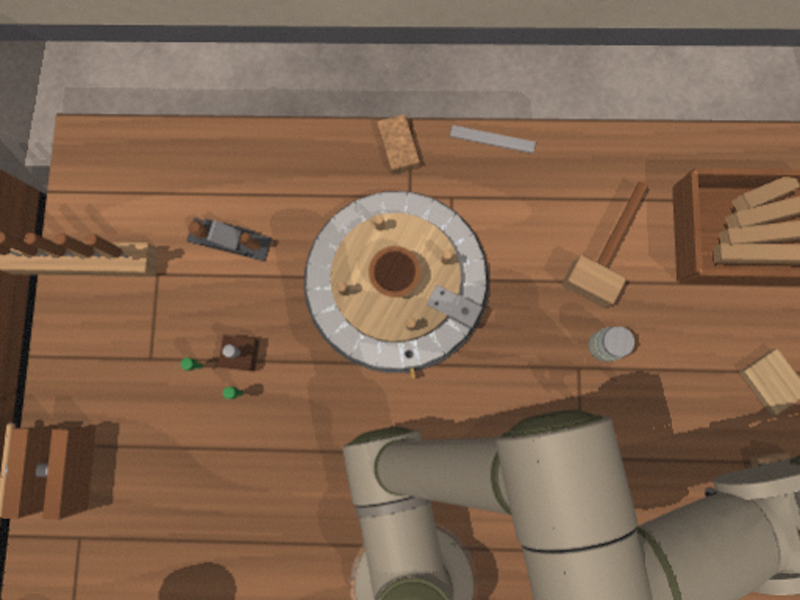

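View pics/scene0b.png

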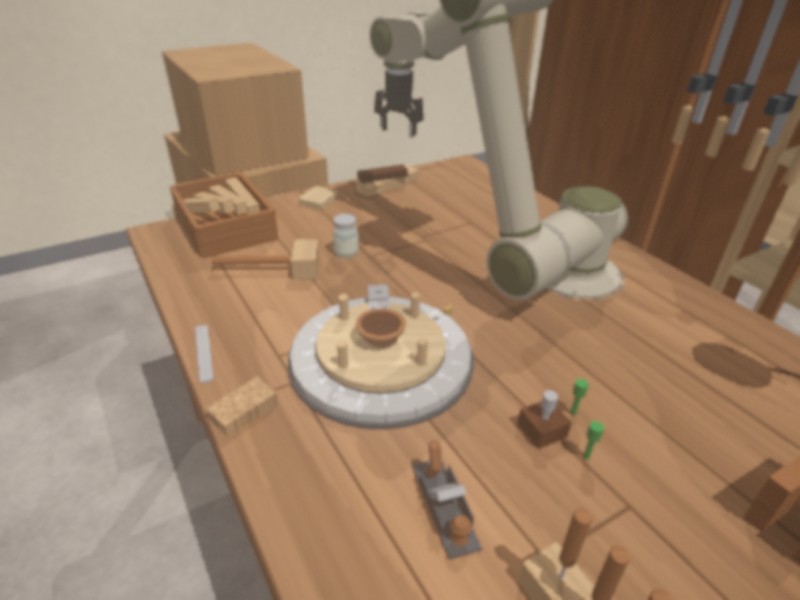

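Top view: the dark block with the steel pin is at about (235,350), lug hole at (464,311), socket hole at (408,353) and pointer at (413,372). Green pins are the decoys. The scene view agrees. Next I crop in to measure.

Run:
```python
from h import *
a=cv2.imread('pics/top0.png')
L=cv2.resize(a[195:260,115:180],(390,390),interpolation=cv2.INTER_CUBIC)
R=cv2.resize(a[118:242,190:320],(650,620),interpolation=cv2.INTER_CUBIC)[:600]
# pin region left (x115,y195, scale 6); table (x190,y118, scale5)
o=np.zeros((600,800,3),np.uint8); 
R=cv2.resize(a[118:242,190:316],(504,496),interpolation=cv2.INTER_CUBIC)
o[:496,:504]=R; o[:290,510:800]=cv2.resize(a[195:253,130:188],(290,290),interpolation=cv2.INTER_CUBIC)
cv2.imwrite('pics/c1.png',o)
```

```text
(no output)
```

View pics/c1.png

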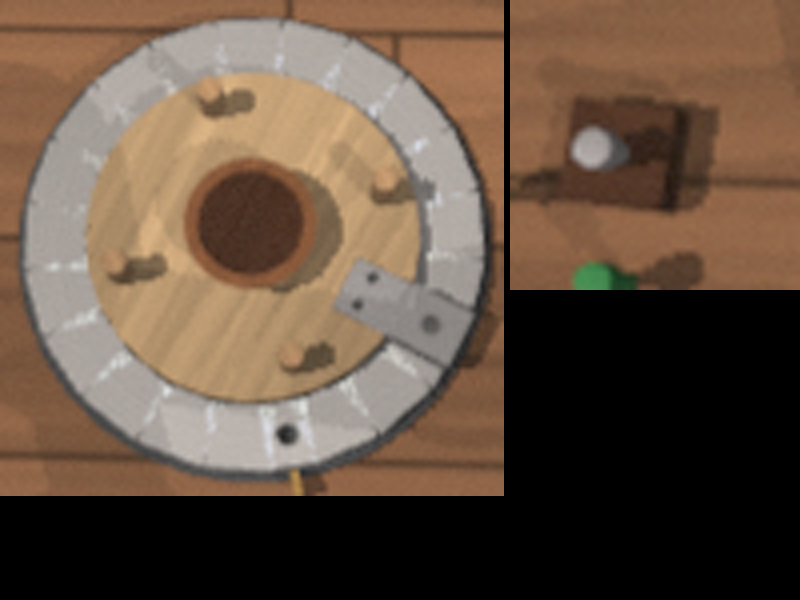

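Run:
```python
from h import *
p,f=K('top')
T=lambda u,v,z:p2w(p,f,190+(u+.5)/4-.5,118+(v+.5)/4-.5,z)
hole=T(431,324,.063);sock=T(287,434,.03)
for n,q in dict(hole=hole,sock=sock,blank=T(251,222,.095),disc=T(253.5,237,.053),ring=T(254,244.5,.03),p0=T(290,350,.108),p1=T(385,178,.108),p2=T(208,90,.108),p3=T(116,257,.108)).items(): print(n,q.round(4))
c=(T(251,222,.095)+T(253.5,237,.053)+T(254,244.5,.03))/3
mp=(T(290,350,.108)+T(385,178,.108)+T(208,90,.108)+T(116,257,.108))/4; print('c',c,mp)
for q in (hole,sock,T(290,350,.108)): d=(q-c)[:2];print(np.hypot(*d),np.degrees(np.arctan2(d[1],d[0])))
print('pin',p2w(p,f,130+82.5/5-.5,195+148.5/5-.5,.09))
print('blockc',p2w(p,f,130+(627-510)/5-.5,195+152/5-.5,.04))
w,fw=K('wrist');V=np.array(w['view']);R=V[:3,:3];print('cam',-R.T@V[:3,3],R.round(3),w['vertical_fov'])
```

```text
hole [ 0.5222 -0.0898  0.063 ]
sock [0.4392 0.0181 0.03  ]
blank [0.5921 0.0472 0.095 ]
disc [0.5892 0.0466 0.053 ]
ring [0.5878 0.0469 0.03  ]
p0 [0.4946 0.0161 0.108 ]
p1 [ 0.6242 -0.0518  0.108 ]
p2 [0.6898 0.0812 0.108 ]
p3 [0.5614 0.1458 0.108 ]
c [0.58971205 0.0469324  0.05933333] [0.59250228 0.04784198 0.108     ]
0.15255169825022877 -116.28155116160085
0.15327523213133884 -169.1632382690747
0.09997011182692232 -162.05955813523883
pin [0.43383857 0.35894608 0.09      ]
blockc [0.43578635 0.35269768 0.04      ]
cam [ 0.30611027 -0.4637849   0.37338354] [[ 0.424 -0.906 -0.001]
 [ 0.86   0.403 -0.313]
 [ 0.284  0.132  0.95 ]] 69.09154484001857
```

Request:
{"method": "carry_out", "body": {"rows": [{"tx":2.7,"ty":-3.4,"tz":0},{"tx":2.7,"ty":-3.4,"tz":0},{"tx":2.7,"ty":-3.4,"tz":0},{"tx":2.7,"ty":-3.4,"tz":0},{"tx":2.7,"ty":-3.4,"tz":0},{"tx":2.7,"ty":-3.4,"tz":0},{"tx":2.7,"ty":-3.4,"tz":0},{"tx":2.7,"ty":-3.4,"tz":0},{"tx":2.7,"ty":-3.4,"tz":0},{"tx":2.7,"ty":-3.4,"tz":0},{"tx":2.7,"ty":-3.4,"tz":0},{"tx":2.7,"ty":-3.4,"tz":0}], "jaw": 0, "squeeze": 40}}

```text
validation failed for argument at $.ro...
```

Request:
{"method": "carry_out", "body": {"rows": [{"tx":2.7,"ty":-3.4,"tz":0,"yaw":0},{"tx":2.7,"ty":-3.4,"tz":0,"yaw":0},{"tx":2.7,"ty":-3.4,"tz":0,"yaw":0},{"tx":2.7,"ty":-3.4,"tz":0,"yaw":0},{"tx":2.7,"ty":-3.4,"tz":0,"yaw":0},{"tx":2.7,"ty":-3.4,"tz":0,"yaw":0},{"tx":2.7,"ty":-3.4,"tz":0,"yaw":0},{"tx":2.7,"ty":-3.4,"tz":0,"yaw":0},{"tx":2.7,"ty":-3.4,"tz":0,"yaw":0},{"tx":2.7,"ty":-3.4,"tz":0,"yaw":0}], "jaw": 0, "squeeze": 40}}

```text
time_s: 1.1
position: [0.3342, -0.0632, 0.2396]
tool_rot: [[0.91, 0.415, -0.002], [0.415, -0.91, 0.006], [0.001, -0.006, -1.0]]
ft_force: [0.8, -0.6, 0.1]
grip_width: 0.0427
```

Request:
{"method": "carry_out", "body": {"rows": [{"tx":2.9,"ty":-3.7,"tz":0.5,"yaw":0},{"tx":2.9,"ty":-3.7,"tz":0.5,"yaw":0},{"tx":2.9,"ty":-3.7,"tz":0.5,"yaw":0},{"tx":2.9,"ty":-3.7,"tz":0.5,"yaw":0},{"tx":2.9,"ty":-3.7,"tz":0.5,"yaw":0},{"tx":2.9,"ty":-3.7,"tz":0.5,"yaw":0},{"tx":2.9,"ty":-3.7,"tz":0.5,"yaw":0},{"tx":2.9,"ty":-3.7,"tz":0.5,"yaw":0},{"tx":2.9,"ty":-3.7,"tz":0.5,"yaw":0},{"tx":0,"ty":0,"tz":0,"yaw":0}]}}

```text
time_s: 2.1
position: [0.4325, 0.3713, 0.1928]
tool_rot: [[0.908, 0.419, -0.002], [0.419, -0.908, 0.004], [0.0, -0.004, -1.0]]
ft_force: [-0.3, -1.0, 0.7]
grip_width: 0.0428
```

Run:
```python
from h import *
s=env.observe();print(s['position'],s['tool_rot'],s['q'])
a,p,f=shot('wrist','w1')
print(p['cx'],p['cy'],p['k1'],w2p(p,f,np.array([.434,.356,.09])))
cv2.imwrite('pics/w1b.png',cv2.resize(a,(800,600),interpolation=cv2.INTER_CUBIC))
```

```text
[0.43253612 0.37130589 0.19282603] [[ 9.07792736e-01  4.19415236e-01 -1.79123393e-03]
 [ 4.19419060e-01 -9.07784252e-01  3.92471672e-03]
 [ 2.00320338e-05 -4.31410699e-03 -9.99990694e-01]] [28.63987507 26.0233915  75.9299154   0.25202938 78.02909804 93.78971994]
256.0207414180398 193.5474494634859 -0.06109140483204941 [272.64595065 202.425771  ]
```

View pics/w1b.png

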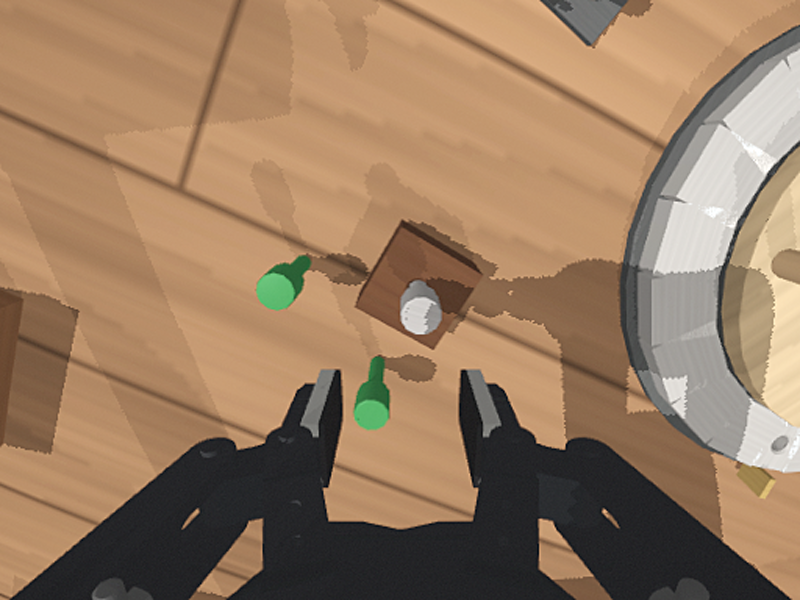

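Wrist view: steel head top at (421,316), block top corners (403,221), (483,272), (437,349), (357,305), green decoys at (275,290) and (372,410).

Run:
```python
from h import *
p,f=K('wrist'); g=lambda u,v,z:p2w(p,f,(u+.5)/1.5625-.5,(v+.5)/1.5625-.5,z).round(4)
print(g(421,316,.09),g(420,287,.04),[g(*c,.04) for c in((403,221),(483,272),(437,349),(357,305))]); print(g(275,290,.08),g(372,410,.08))
print('block centre',np.mean([g(*c,.04) for c in((403,221),(483,272),(437,349),(357,305))],0))
```

```text
[0.4325 0.3568 0.09  ] [0.4356 0.3567 0.04  ] [array([0.4712, 0.3859, 0.04  ]), array([0.4629, 0.3227, 0.04  ]), array([0.3991, 0.3257, 0.04  ]), array([0.4057, 0.3905, 0.04  ])]
[0.408  0.4399 0.08  ] [0.3578 0.3555 0.08  ]
block centre [0.434725 0.3562   0.04    ]
```

Request:
{"method": "carry_out", "body": {"rows": [{"tx":-0.5,"ty":1.4,"tz":3,"yaw":0},{"tx":0,"ty":0,"tz":3,"yaw":0},{"tx":0,"ty":0,"tz":0.5,"yaw":0},{"tx":0,"ty":0,"tz":0,"yaw":0}]}}

```text
time_s: 2.55
position: [0.4333, 0.3519, 0.1276]
tool_rot: [[0.908, 0.418, -0.001], [0.418, -0.908, 0.003], [-0.0, -0.003, -1.0]]
ft_force: [0.4, -0.0, -0.3]
grip_width: 0.0429
```

Request:
{"method": "carry_out", "body": {"rows": [{"tx":0.2,"ty":-0.4,"tz":1.5,"yaw":0},{"tx":0,"ty":0,"tz":1.5,"yaw":0},{"tx":0,"ty":0,"tz":1.5,"yaw":0},{"tx":0,"ty":0,"tz":0.8,"yaw":0},{"tx":0,"ty":0,"tz":0,"yaw":0}]}}

```text
time_s: 3.05
position: [0.4367, 0.3563, 0.0808]
tool_rot: [[0.909, 0.416, 0.009], [0.416, -0.909, 0.007], [0.011, -0.003, -1.0]]
ft_force: [-0.2, -0.1, 0.5]
grip_width: 0.0426
```

Request:
{"method": "carry_out", "body": {"rows": [{"tx":-0.3,"ty":-0.1,"tz":0.5,"yaw":0},{"tx":0,"ty":0,"tz":0.5,"yaw":0},{"tx":0,"ty":0,"tz":0,"yaw":0}]}}

```text
time_s: 3.35
position: [0.4343, 0.3563, 0.0726]
tool_rot: [[0.909, 0.416, 0.012], [0.416, -0.909, 0.009], [0.015, -0.003, -1.0]]
ft_force: [0.3, -0.4, 0.5]
grip_width: 0.0426
```

Request:
{"method": "carry_out", "body": {"rows": [{"tx":0,"ty":0,"tz":0,"yaw":0},{"tx":0,"ty":0,"tz":0,"yaw":0},{"tx":0,"ty":0,"tz":0,"yaw":0},{"tx":0,"ty":0,"tz":0,"yaw":0},{"tx":0,"ty":0,"tz":0,"yaw":0}], "jaw": 1, "squeeze": 40}}

```text
time_s: 3.85
position: [0.4343, 0.3566, 0.0732]
tool_rot: [[0.909, 0.416, 0.013], [0.416, -0.909, 0.01], [0.015, -0.004, -1.0]]
ft_force: [0.7, 0.6, 0.3]
grip_width: 0.0229
```

Request:
{"method": "carry_out", "body": {"rows": [{"tx":0,"ty":0,"tz":-1,"yaw":0},{"tx":0,"ty":0,"tz":-2,"yaw":0},{"tx":0,"ty":0,"tz":-3,"yaw":0},{"tx":0,"ty":0,"tz":-3,"yaw":0},{"tx":0,"ty":0,"tz":-2,"yaw":0},{"tx":0,"ty":0,"tz":-1,"yaw":0},{"tx":0,"ty":0,"tz":0,"yaw":0}]}}

```text
time_s: 4.55
position: [0.4327, 0.3549, 0.2008]
tool_rot: [[0.909, 0.416, 0.013], [0.416, -0.909, 0.009], [0.016, -0.003, -1.0]]
ft_force: [-0.3, 0.3, -1.8]
grip_width: 0.0232
```

Request:
{"method": "carry_out", "body": {"rows": [{"tx":-0.5,"ty":2.2,"tz":0,"yaw":0},{"tx":-1.0,"ty":4.2,"tz":0,"yaw":0},{"tx":-1.0,"ty":4.2,"tz":0,"yaw":0},{"tx":-1.0,"ty":4.2,"tz":0,"yaw":0},{"tx":-1.0,"ty":4.2,"tz":0,"yaw":0},{"tx":-1.0,"ty":4.2,"tz":0,"yaw":0},{"tx":-1.0,"ty":4.2,"tz":0,"yaw":0},{"tx":-1.0,"ty":4.2,"tz":0,"yaw":0},{"tx":-1.0,"ty":4.2,"tz":0,"yaw":0},{"tx":-1.0,"ty":4.2,"tz":0,"yaw":0},{"tx":-0.5,"ty":2.0,"tz":0,"yaw":0},{"tx":0,"ty":0,"tz":0,"yaw":0}]}}

```text
time_s: 5.75
position: [0.5148, -0.0851, 0.1855]
tool_rot: [[0.908, 0.418, -0.006], [0.418, -0.908, 0.01], [-0.001, -0.012, -1.0]]
ft_force: [0.3, 0.0, -1.4]
grip_width: 0.0228
```

Run:
```python
from h import *
s=env.observe();print(s['position'],s['tool_rot'],s['q'],s['ft_force'])
a,p,f=shot('wrist','w2')
h=w2p(p,f,np.array([.5213,-.092,.063])); P=s['position'];foot=P+s['tool_rot']@[0,0,.0625]
print('hole',h,'foot',w2p(p,f,foot))
x,y=int(h[0])-65,int(h[1])-55; print(x,y)
cv2.imwrite('pics/w2b.png',cv2.resize(a[y:y+120,x:x+130],None,fx=5,fy=5,interpolation=cv2.INTER_CUBIC))
```

```text
[ 0.51479264 -0.08512473  0.18546463] [[ 9.08497052e-01  4.17853478e-01 -5.61938340e-03]
 [ 4.17890573e-01 -9.08437833e-01  1.04006063e-02]
 [-7.58930980e-04 -1.17972075e-02 -9.99930123e-01]] [-22.61012683  22.04357095  84.00957284   0.442479    74.47364314
  42.56823615] [ 0.2722957   0.00761237 -1.44848765]
hole [266.85160911 187.22945296] foot [255.94344781 214.4601855 ]
201 132
```

View pics/w2b.png

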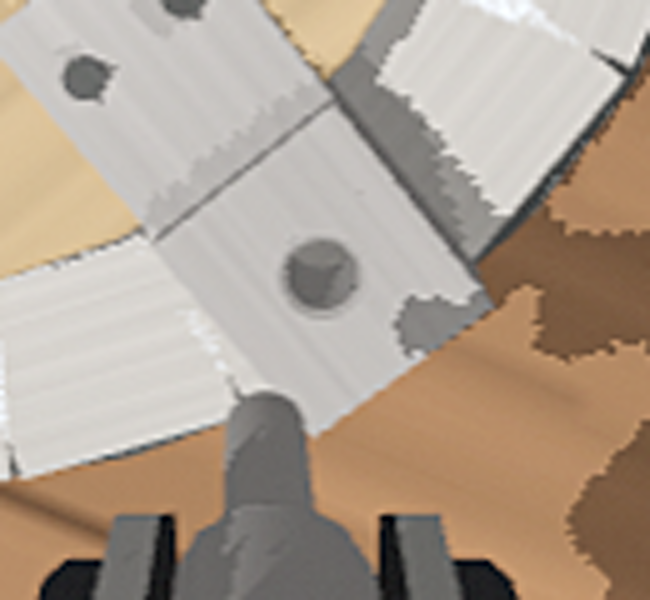

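The crop shows the lug hole clear at (320,274) and the pin's foot at about (267,405), with the shank running straight down the view. I compute both through the same camera, so any shared calibration bias cancels.

```bash
cat > rel.py <<'E'
from h import *
def rel(x,y,s,hole,foot,zf=None):
    st=env.observe();p,f=K('wrist');P,R=st['position'],st['tool_rot'];foot0=P+R@[0,0,.0632]
    g=lambda c,z:p2w(p,f,x+(c[0]+.5)/s-.5,y+(c[1]+.5)/s-.5,z)
    H=g(hole,.063);F=g(foot,foot0[2]);d=H-F
    print('H',H.round(4),'F',F.round(4),'foot0',foot0.round(4),'tool shift cm',(R.T@d*100).round(2))
E
python3 -c "
from rel import *
rel(201,132,5,(320,274),(267,407))"
```

```text
H [ 0.5208 -0.0884  0.063 ] F [ 0.5142 -0.0815  0.1222] foot0 [ 0.514  -0.0832  0.1222] tool shift cm [0.31 0.97 5.91]
```

Request:
{"method": "carry_out", "body": {"rows": [{"tx":0.3,"ty":1.0,"tz":0,"yaw":0},{"tx":0,"ty":0,"tz":1.5,"yaw":0},{"tx":0,"ty":0,"tz":1.5,"yaw":0},{"tx":0,"ty":0,"tz":0.8,"yaw":0},{"tx":0,"ty":0,"tz":0,"yaw":0}]}}

```text
time_s: 6.3
position: [0.5219, -0.0878, 0.145]
tool_rot: [[0.906, 0.424, -0.008], [0.424, -0.906, 0.012], [-0.002, -0.014, -1.0]]
ft_force: [0.4, -0.2, -1.6]
grip_width: 0.0228
```

Run:
```python
from h import *
s=env.observe();print(s['position'],s['tool_rot'],s['ft_force'])
a,p,f=shot('wrist','w3')
h=w2p(p,f,np.array([.5208,-.0884,.063])); foot=s['position']+s['tool_rot']@[0,0,.0632]
print('hole',h,'foot',w2p(p,f,foot),foot)
x,y=int(h[0])-45,int(h[1])-45; print(x,y)
cv2.imwrite('pics/w3b.png',cv2.resize(a[y:y+75,x:x+90],None,fx=8,fy=8,interpolation=cv2.INTER_CUBIC))
```

```text
[ 0.52187031 -0.08783661  0.14500912] [[ 0.9058211   0.42358761 -0.00785331]
 [ 0.42365569 -0.90574279  0.01207732]
 [-0.00199728 -0.01426699 -0.99989623]] [ 0.40985672 -0.19810259 -1.58726117]
hole [257.4155866  206.49179665] foot [255.92919644 214.10700589] [ 0.52137398 -0.08707333  0.08181567]
212 161
```

View pics/w3b.png

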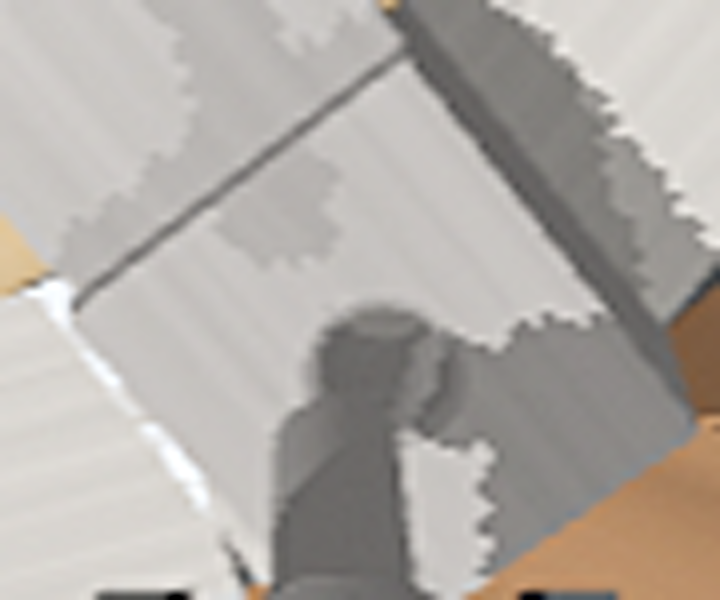

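```bash
python3 -c "
from rel import *
rel(212,161,8,(386,374),(341,413))"
```

```text
H [ 0.5211 -0.0907  0.063 ] F [ 0.5225 -0.0853  0.0824] foot0 [ 0.5217 -0.0872  0.0824] tool shift cm [-0.35  0.45  1.93]
```

Request:
{"method": "carry_out", "body": {"rows": [{"tx":-0.3,"ty":0.4,"tz":0.4,"yaw":0},{"tx":0,"ty":0,"tz":0.4,"yaw":0},{"tx":0,"ty":0,"tz":0,"yaw":0}]}}

```text
time_s: 6.65
position: [0.5216, -0.0929, 0.1383]
tool_rot: [[0.905, 0.425, -0.005], [0.425, -0.905, 0.011], [0.0, -0.012, -1.0]]
ft_force: [-0.1, -0.5, -1.2]
grip_width: 0.0226
```

Run:
```python
from h import *
s=env.observe();print(s['position'],s['tool_rot'],s['ft_force'])
a,p,f=shot('wrist','w4')
h=w2p(p,f,np.array([.5211,-.0907,.063])); foot=s['position']+s['tool_rot']@[0,0,.0632]
print('hole',h,'foot',w2p(p,f,foot),foot)
x,y=int(h[0])-35,int(h[1])-32; print(x,y)
cv2.imwrite('pics/w4b.png',cv2.resize(a[y:y+58,x:x+70],None,fx=10,fy=10,interpolation=cv2.INTER_CUBIC))
```

```text
[ 0.52162747 -0.09290412  0.13828608] [[ 9.05394023e-01  4.24546114e-01 -4.71811265e-03]
 [ 4.24572243e-01 -9.05330800e-01  1.07029459e-02]
 [ 2.72441386e-04 -1.16935629e-02 -9.99931591e-01]] [-0.0604024  -0.50735948 -1.21316176]
hole [254.24424009 207.77895037] foot [255.93667703 214.12677483] [ 0.52132929 -0.09222769  0.0750904 ]
219 175
```

View pics/w4b.png

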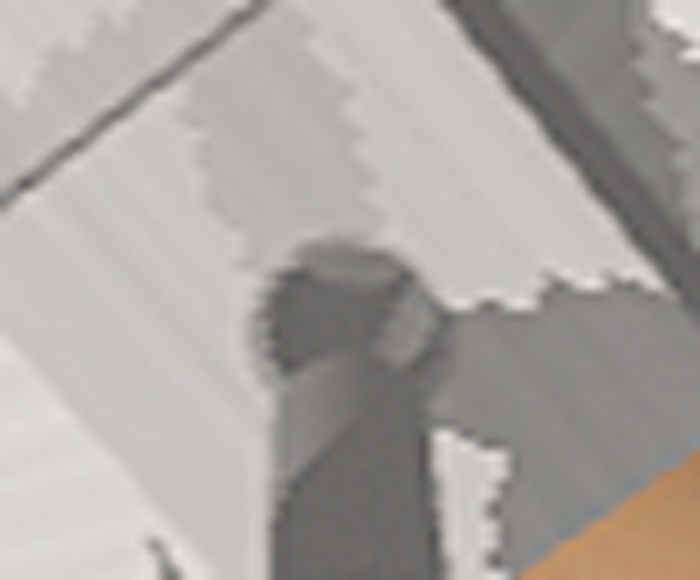

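```bash
python3 -c "
from rel import *
rel(219,175,10,(351,333),(354,381))
rel(219,175,10,(351,333),(354,391))"
```

```text
H [ 0.5209 -0.0904  0.063 ] F [ 0.5219 -0.0905  0.0754] foot0 [ 0.5215 -0.0923  0.0754] tool shift cm [-0.09 -0.03  1.24]
H [ 0.5209 -0.0904  0.063 ] F [ 0.5212 -0.0908  0.0754] foot0 [ 0.5215 -0.0923  0.0754] tool shift cm [-0.01 -0.03  1.24]
```

Request:
{"method": "carry_out", "body": {"rows": [{"tx":-0.05,"ty":0,"tz":0.4,"yaw":0},{"tx":0,"ty":0,"tz":0.4,"yaw":0},{"tx":0,"ty":0,"tz":0.3,"yaw":0},{"tx":0,"ty":0,"tz":0,"yaw":0}]}}

```text
time_s: 7.1
position: [0.5213, -0.0932, 0.127]
tool_rot: [[0.905, 0.424, -0.004], [0.424, -0.905, 0.01], [0.001, -0.011, -1.0]]
ft_force: [0.6, 1.0, -1.2]
grip_width: 0.0232
```

Request:
{"method": "carry_out", "body": {"rows": [{"tx":0,"ty":0,"tz":0.3,"yaw":0},{"tx":0,"ty":0,"tz":0.3,"yaw":0},{"tx":0,"ty":0,"tz":0.3,"yaw":0},{"tx":0,"ty":0,"tz":0,"yaw":0}]}}

```text
time_s: 7.5
position: [0.5217, -0.0929, 0.1175]
tool_rot: [[0.905, 0.424, -0.002], [0.424, -0.905, 0.01], [0.002, -0.01, -1.0]]
ft_force: [-0.0, 1.1, -1.6]
grip_width: 0.023
```

Request:
{"method": "carry_out", "body": {"rows": [{"tx":0,"ty":0,"tz":0.4,"yaw":0},{"tx":0,"ty":0,"tz":0.4,"yaw":0},{"tx":0,"ty":0,"tz":0.4,"yaw":0},{"tx":0,"ty":0,"tz":0.3,"yaw":0},{"tx":0,"ty":0,"tz":0.3,"yaw":0},{"tx":0,"ty":0,"tz":0,"yaw":0}]}}

```text
time_s: 8.1
position: [0.5216, -0.0925, 0.0976]
tool_rot: [[0.905, 0.424, -0.003], [0.424, -0.905, 0.011], [0.002, -0.011, -1.0]]
ft_force: [1.2, 0.4, -1.2]
grip_width: 0.0229
```

Foot at about 34 mm with little force on the wrist. I go 3 mm lower, then open partway.

Request:
{"method": "carry_out", "body": {"rows": [{"tx":0,"ty":0,"tz":0.2,"yaw":0},{"tx":0,"ty":0,"tz":0.1,"yaw":0},{"tx":0,"ty":0,"tz":0,"yaw":0}]}}

```text
time_s: 8.4
position: [0.5217, -0.0924, 0.0945]
tool_rot: [[0.905, 0.424, -0.003], [0.424, -0.905, 0.011], [0.002, -0.011, -1.0]]
ft_force: [0.3, 0.4, -1.5]
grip_width: 0.0227
```

Request:
{"method": "carry_out", "body": {"rows": [{"tx":0,"ty":0,"tz":0,"yaw":0},{"tx":0,"ty":0,"tz":0,"yaw":0},{"tx":0,"ty":0,"tz":0,"yaw":0},{"tx":0,"ty":0,"tz":0,"yaw":0},{"tx":0,"ty":0,"tz":0,"yaw":0}], "jaw": 0}}

```text
time_s: 8.9
position: [0.5218, -0.093, 0.095]
tool_rot: [[0.905, 0.425, -0.002], [0.425, -0.905, 0.01], [0.002, -0.009, -1.0]]
ft_force: [-0.3, 0.3, -0.0]
grip_width: 0.0427
```

Request:
{"method": "carry_out", "body": {"rows": [{"tx":0,"ty":0,"tz":-0.5,"yaw":0},{"tx":0,"ty":0,"tz":-1.5,"yaw":0},{"tx":0,"ty":0,"tz":-3,"yaw":0},{"tx":0,"ty":0,"tz":-3,"yaw":0},{"tx":0,"ty":0,"tz":-2,"yaw":0},{"tx":0,"ty":0,"tz":0,"yaw":0}]}}

```text
time_s: 9.5
position: [0.5217, -0.094, 0.1999]
tool_rot: [[0.905, 0.424, -0.003], [0.424, -0.905, 0.01], [0.002, -0.01, -1.0]]
ft_force: [0.8, -0.8, 0.2]
grip_width: 0.0424
```

Run:
```python
from h import *
s=env.observe();print(s['position'],s['tool_rot'],s['q'])
a,p,f=shot('wrist','w5')
print(w2p(p,f,np.array([.521,-.0904,.11])),w2p(p,f,np.array([.521,-.0904,.063])))
cv2.imwrite('pics/w5b.png',cv2.resize(a,(800,600),interpolation=cv2.INTER_CUBIC))
```

```text
[ 0.52169296 -0.09395565  0.19985223] [[ 0.90543552  0.42447432 -0.00284042]
 [ 0.42448081 -0.90538363  0.009825  ]
 [ 0.00159879 -0.01010161 -0.9999477 ]] [-23.23223044  21.96429945  81.50492151   0.46519533  76.90281133
  41.54258125]
[252.83096702 201.18456984] [253.77562234 185.37073599]
```

View pics/w5b.png

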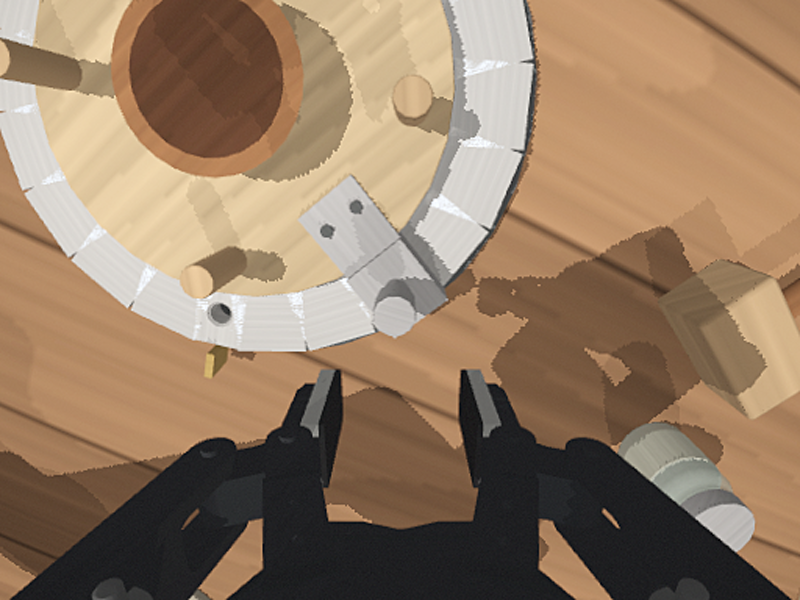

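The pin stands upright in the lug: head top at (397,317), where z = 0.110 predicts (396,315). Socket at (219,314), post 0 at (411,96), post 3 at (197,281).

Run:
```python
from h import *
p,f=K('wrist'); g=lambda u,v,z:p2w(p,f,(u+.5)/1.5625-.5,(v+.5)/1.5625-.5,z)
c=np.array([.591,.0473])
for n,q in dict(pin=g(397,317,.11),sock=g(219,314,.03),p0=g(411,96,.108),p3=g(197,281,.108)).items():
    d=q[:2]-c;print(n,q.round(4),np.hypot(*d).round(4),np.degrees(np.arctan2(d[1],d[0])).round(1))
th=np.radians(18.0);t=c+.105*np.array([np.cos(th),np.sin(th)]);s=env.observe()
print(t,s['tool_rot'].T@(np.r_[t,.2]-s['position'])*100)
```

```text
pin [ 0.52   -0.0913  0.11  ] 0.1557 -117.1
sock [0.4381 0.0181 0.03  ] 0.1556 -169.2
p0 [ 0.6221 -0.0509  0.108 ] 0.103 -72.4
p3 [0.4917 0.0144 0.108 ] 0.1046 -161.6
[0.69086093 0.07974678] [22.72603636 -8.50740093 -0.05543402]
```

Request:
{"method": "carry_out", "body": {"rows": [{"tx":2.5,"ty":-0.9,"tz":0,"yaw":0},{"tx":4,"ty":-1.5,"tz":0,"yaw":0},{"tx":4,"ty":-1.5,"tz":0,"yaw":0},{"tx":4,"ty":-1.5,"tz":0,"yaw":0},{"tx":4,"ty":-1.5,"tz":0,"yaw":0},{"tx":3,"ty":-1.1,"tz":0,"yaw":0},{"tx":1,"ty":-0.4,"tz":0,"yaw":0},{"tx":0,"ty":0,"tz":0,"yaw":0}]}}

```text
time_s: 10.35
position: [0.6921, 0.0847, 0.1853]
tool_rot: [[0.907, 0.422, -0.023], [0.422, -0.907, 0.013], [-0.015, -0.021, -1.0]]
ft_force: [0.7, -0.0, -0.2]
grip_width: 0.0426
```

Request:
{"method": "carry_out", "body": {"rows": [{"tx":-0.3,"ty":0.4,"tz":1.5,"yaw":0},{"tx":0,"ty":0,"tz":2,"yaw":0},{"tx":0,"ty":0,"tz":1.5,"yaw":0},{"tx":0,"ty":0,"tz":0,"yaw":0}]}}

```text
time_s: 10.75
position: [0.687, 0.0784, 0.1292]
tool_rot: [[0.907, 0.421, -0.03], [0.421, -0.907, 0.012], [-0.022, -0.024, -0.999]]
ft_force: [0.7, 0.0, 0.2]
grip_width: 0.0425
```

Run:
```python
from h import *
s=env.observe();print(s['position'],s['tool_rot'],s['q'],s['ft_force'])
a,p,f=shot('wrist','w6')
print(w2p(p,f,np.array([.6909,.0797,.108])))
cv2.imwrite('pics/w6b.png',a)
```

```text
[0.68698188 0.07840372 0.12923872] [[ 0.90676451  0.42056838 -0.03000594]
 [ 0.4210641  -0.90694553  0.01244318]
 [-0.02198055 -0.02391746 -0.99947227]] [-3.4927818  41.7319167  57.04327145  0.61146698 82.98503763 61.53007075] [0.72264855 0.00542182 0.17369893]
[257.57678727 233.72635457]
```

View pics/w6b.png

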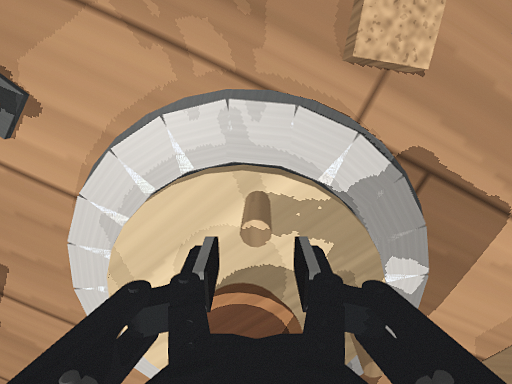

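Post 1's top is at (255,233), centred between the fingers (213 and 297) and where it was predicted.

Request:
{"method": "carry_out", "body": {"rows": [{"tx":0.4,"ty":0,"tz":1.0,"yaw":0},{"tx":0.2,"ty":0,"tz":1.2,"yaw":0},{"tx":0.1,"ty":0,"tz":1.2,"yaw":0},{"tx":0,"ty":0,"tz":0.4,"yaw":0},{"tx":0,"ty":0,"tz":0,"yaw":0}]}}

```text
time_s: 11.3
position: [0.6935, 0.0812, 0.0907]
tool_rot: [[0.907, 0.42, -0.026], [0.42, -0.907, 0.012], [-0.018, -0.022, -1.0]]
ft_force: [0.1, 0.2, 0.4]
grip_width: 0.043
```

Request:
{"method": "carry_out", "body": {"rows": [{"tx":0,"ty":0.3,"tz":0,"yaw":0},{"tx":0,"ty":0.3,"tz":0,"yaw":0},{"tx":0,"ty":0.2,"tz":0,"yaw":0.02},{"tx":0,"ty":0.2,"tz":0,"yaw":0.02},{"tx":0,"ty":0.2,"tz":0,"yaw":0.02},{"tx":0,"ty":0.2,"tz":0,"yaw":0.02}]}}

```text
time_s: 11.9
position: [0.6985, 0.0686, 0.0914]
tool_rot: [[0.94, 0.341, -0.028], [0.341, -0.94, 0.014], [-0.022, -0.023, -0.999]]
ft_force: [-4.1, 3.2, 1.2]
grip_width: 0.0427
```

Request:
{"method": "carry_out", "body": {"rows": [{"tx":-0.05,"ty":0.25,"tz":0,"yaw":0.022},{"tx":-0.05,"ty":0.25,"tz":0,"yaw":0.022},{"tx":-0.05,"ty":0.25,"tz":0,"yaw":0.022},{"tx":-0.05,"ty":0.25,"tz":0,"yaw":0.022},{"tx":-0.05,"ty":0.25,"tz":0,"yaw":0.022},{"tx":-0.05,"ty":0.25,"tz":0,"yaw":0.022}]}}

```text
time_s: 12.5
position: [0.6999, 0.0543, 0.0914]
tool_rot: [[0.979, 0.204, -0.028], [0.204, -0.979, 0.017], [-0.024, -0.023, -0.999]]
ft_force: [-1.7, 3.8, -0.2]
grip_width: 0.0428
```

Request:
{"method": "carry_out", "body": {"rows": [{"tx":-0.07,"ty":0.3,"tz":0,"yaw":0.029},{"tx":-0.07,"ty":0.3,"tz":0,"yaw":0.029},{"tx":-0.07,"ty":0.3,"tz":0,"yaw":0.029},{"tx":-0.07,"ty":0.3,"tz":0,"yaw":0.029},{"tx":-0.07,"ty":0.3,"tz":0,"yaw":0.029},{"tx":-0.07,"ty":0.3,"tz":0,"yaw":0.029},{"tx":-0.07,"ty":0.3,"tz":0,"yaw":0.029},{"tx":-0.07,"ty":0.3,"tz":0,"yaw":0.029}]}}

```text
time_s: 13.3
position: [0.6979, 0.0277, 0.0916]
tool_rot: [[0.999, -0.048, -0.023], [-0.048, -0.999, 0.017], [-0.024, -0.016, -1.0]]
ft_force: [1.1, 4.6, -0.5]
grip_width: 0.0427
```

Request:
{"method": "carry_out", "body": {"rows": [{"tx":-0.05,"ty":0.3,"tz":0,"yaw":0.029},{"tx":-0.05,"ty":0.3,"tz":0,"yaw":0.029},{"tx":-0.05,"ty":0.3,"tz":0,"yaw":0.029},{"tx":-0.05,"ty":0.3,"tz":0,"yaw":0.029},{"tx":-0.05,"ty":0.3,"tz":0,"yaw":0.029},{"tx":-0.05,"ty":0.3,"tz":0,"yaw":0.029},{"tx":-0.05,"ty":0.3,"tz":0,"yaw":0.029},{"tx":-0.05,"ty":0.3,"tz":0,"yaw":0.029},{"tx":-0.05,"ty":0.3,"tz":0,"yaw":0.029}]}}

```text
time_s: 14.2
position: [0.6882, -0.0005, 0.0917]
tool_rot: [[0.945, -0.327, -0.022], [-0.326, -0.945, 0.017], [-0.027, -0.009, -1.0]]
ft_force: [1.1, 4.7, 0.7]
grip_width: 0.0425
```

Run:
```python
from h import *
s=env.observe();print(s['position'],s['q'],s['ft_force'])
a,p,f=shot('top','t7'); 
cv2.imwrite('pics/t7b.png',cv2.resize(a[118:242,190:316],(756,600),interpolation=cv2.INTER_CUBIC)[:,:])
```

```text
[ 6.88237616e-01 -5.12482802e-04  9.16988737e-02] [-10.14222293  43.18862334  60.59271295   0.75875299  77.65738645
  98.75007021] [1.13222074 4.67050432 0.66242326]
```

View pics/t7b.png

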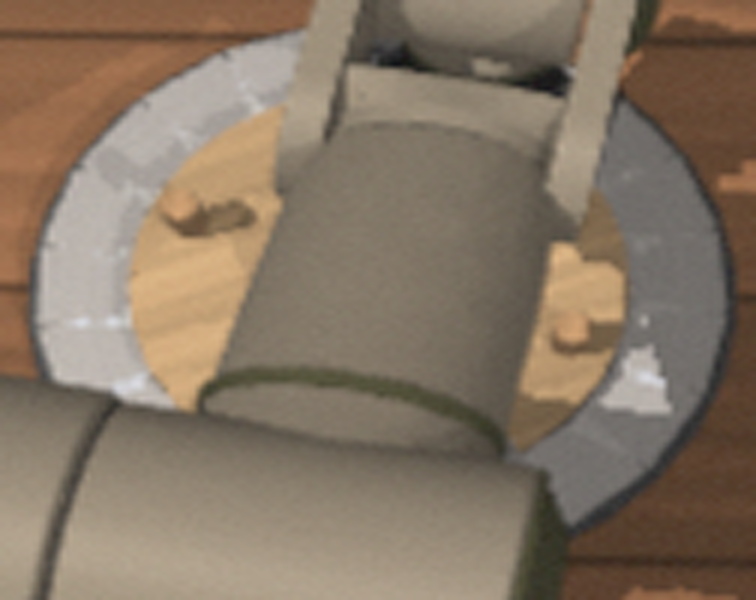

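The arm hides the lug in the top view, with only two posts showing (at (180,208) and (572,330)). I go by kinematics: about 14° left. I slow down now.

Request:
{"method": "carry_out", "body": {"rows": [{"tx":-0.05,"ty":0.25,"tz":0,"yaw":0.024},{"tx":-0.05,"ty":0.25,"tz":0,"yaw":0.024},{"tx":-0.05,"ty":0.25,"tz":0,"yaw":0.024},{"tx":-0.05,"ty":0.2,"tz":0,"yaw":0.02},{"tx":-0.05,"ty":0.2,"tz":0,"yaw":0.02}]}}

```text
time_s: 14.75
position: [0.6816, -0.0119, 0.0918]
tool_rot: [[0.898, -0.44, -0.021], [-0.44, -0.898, 0.016], [-0.026, -0.005, -1.0]]
ft_force: [3.2, 2.3, 0.0]
grip_width: 0.0426
```

Request:
{"method": "carry_out", "body": {"rows": [{"tx":-0.03,"ty":0.13,"tz":0,"yaw":0.012},{"tx":-0.03,"ty":0.13,"tz":0,"yaw":0.012},{"tx":-0.03,"ty":0.13,"tz":0,"yaw":0.012},{"tx":-0.03,"ty":0.13,"tz":0,"yaw":0.012}]}}

```text
time_s: 15.15
position: [0.6783, -0.0167, 0.0918]
tool_rot: [[0.873, -0.487, -0.019], [-0.487, -0.873, 0.016], [-0.025, -0.004, -1.0]]
ft_force: [3.8, 3.6, -0.5]
grip_width: 0.0427
```

Request:
{"method": "carry_out", "body": {"rows": [{"tx":-0.02,"ty":0.12,"tz":0,"yaw":0.01},{"tx":-0.02,"ty":0.12,"tz":0,"yaw":0.01},{"tx":-0.02,"ty":0.12,"tz":0,"yaw":0.01}]}}

```text
time_s: 15.45
position: [0.6759, -0.0201, 0.0918]
tool_rot: [[0.857, -0.516, -0.019], [-0.515, -0.857, 0.015], [-0.024, -0.003, -1.0]]
ft_force: [3.6, 1.9, -0.0]
grip_width: 0.0428
```

Request:
{"method": "carry_out", "body": {"rows": [{"tx":-0.02,"ty":0.1,"tz":0,"yaw":0.01},{"tx":-0.02,"ty":0.1,"tz":0,"yaw":0.01}]}}

```text
time_s: 15.65
position: [0.6743, -0.0221, 0.0919]
tool_rot: [[0.845, -0.534, -0.019], [-0.534, -0.845, 0.015], [-0.024, -0.002, -1.0]]
ft_force: [3.0, 2.4, 0.4]
grip_width: 0.0426
```

Request:
{"method": "carry_out", "body": {"rows": [{"tx":-0.02,"ty":0.1,"tz":0,"yaw":0.01},{"tx":-0.02,"ty":0.1,"tz":0,"yaw":0.01}]}}

```text
time_s: 15.85
position: [0.6728, -0.0238, 0.0919]
tool_rot: [[0.833, -0.553, -0.019], [-0.553, -0.833, 0.015], [-0.024, -0.001, -1.0]]
ft_force: [3.5, 3.6, -1.2]
grip_width: 0.0426
```

Request:
{"method": "carry_out", "body": {"rows": [{"tx":-0.02,"ty":0.1,"tz":0,"yaw":0.01}]}}

```text
time_s: 15.95
position: [0.6724, -0.0239, 0.0919]
tool_rot: [[0.827, -0.562, -0.018], [-0.562, -0.827, 0.016], [-0.024, -0.003, -1.0]]
ft_force: [7.2, 7.1, -2.0]
grip_width: 0.0428
```

Request:
{"method": "carry_out", "body": {"rows": [{"tx":-0.02,"ty":0.1,"tz":0,"yaw":0.01}]}}

```text
time_s: 16.05
position: [0.6722, -0.0238, 0.0919]
tool_rot: [[0.821, -0.571, -0.016], [-0.57, -0.821, 0.017], [-0.023, -0.005, -1.0]]
ft_force: [7.3, 7.7, -2.6]
grip_width: 0.0428
```

The table has stopped and the force has risen from about 4 to 10.6 N, so the pin has caught it. I back off and lift.

Request:
{"method": "carry_out", "body": {"rows": [{"tx":0,"ty":-0.4,"tz":0,"yaw":0},{"tx":0,"ty":-0.4,"tz":0,"yaw":0},{"tx":0,"ty":-0.2,"tz":0,"yaw":0},{"tx":0,"ty":0,"tz":0,"yaw":0}]}}

```text
time_s: 16.45
position: [0.6767, -0.0158, 0.0913]
tool_rot: [[0.821, -0.571, -0.021], [-0.571, -0.821, 0.016], [-0.026, -0.001, -1.0]]
ft_force: [-0.2, -0.5, 0.1]
grip_width: 0.0427
```

Request:
{"method": "carry_out", "body": {"rows": [{"tx":0,"ty":0,"tz":-1,"yaw":0},{"tx":0,"ty":0,"tz":-3,"yaw":0},{"tx":0,"ty":0,"tz":-4,"yaw":0},{"tx":0,"ty":0,"tz":-4,"yaw":0},{"tx":0,"ty":0,"tz":-3,"yaw":0},{"tx":-2,"ty":1,"tz":-1,"yaw":0},{"tx":-4,"ty":2,"tz":0,"yaw":0},{"tx":-4,"ty":2,"tz":0,"yaw":0},{"tx":-4,"ty":2,"tz":0,"yaw":0},{"tx":-4,"ty":2,"tz":0,"yaw":0},{"tx":-4,"ty":2,"tz":0,"yaw":0},{"tx":0,"ty":0,"tz":0,"yaw":0}]}}

```text
time_s: 17.65
position: [0.4253, 0.0167, 0.2698]
tool_rot: [[0.819, -0.573, -0.018], [-0.573, -0.819, 0.012], [-0.021, 0.0, -1.0]]
ft_force: [0.2, -0.1, -0.1]
grip_width: 0.0428
```

Run:
```python
from h import *
s=env.observe();print(s['position'],s['ft_force'])
a,p,f=shot('wrist','w8')
for z in(.091,.11): print(w2p(p,f,np.array([.438,.018,z]))*1.5625)
cv2.imwrite('pics/w8b.png',cv2.resize(a,(800,600),interpolation=cv2.INTER_CUBIC))
```

```text
[0.42532314 0.01672387 0.26978745] [ 0.22561267 -0.13596649 -0.1346957 ]
[388.55319889 256.37420582]
[387.87352996 262.85294032]
```

View pics/w8b.png

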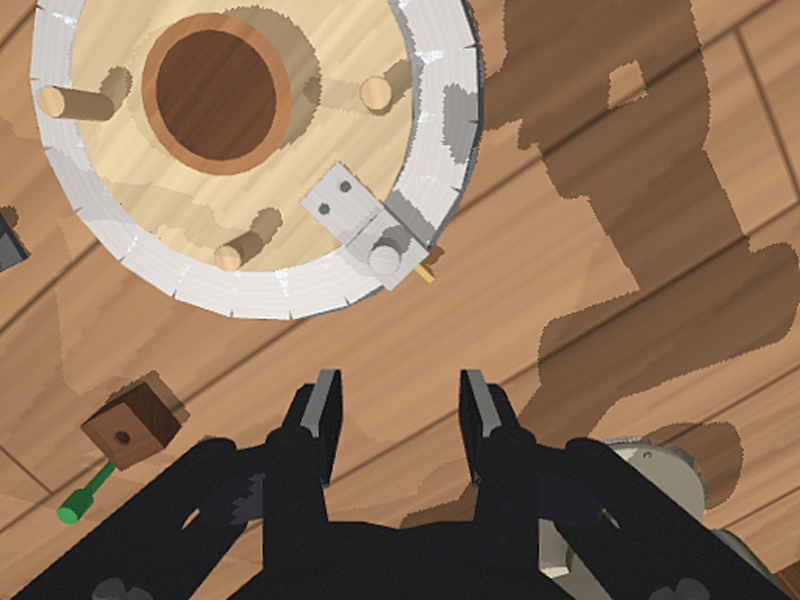

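The wrist view shows the lug at the pointer (425,272) with the pin head at (385,262). Its height is unclear from here, so the last picture compares enlarged crops from before and now, with a scene view.

Run:
```python
from h import *
a=cv2.imread('pics/w8.png');b=cv2.imread('pics/w5.png')
s,p,f=shot('scene','s8'); q=w2p(p,f,np.array([.438,.018,.08])); print(q)
for z in(.063,.091,.11): print(z,w2p(p,f,np.array([.438,.018,z])))
r=lambda i,x,y,w,h,W,H:cv2.resize(i[y:y+h,x:x+w],(W,H),interpolation=cv2.INTER_CUBIC)
o=np.zeros((600,800,3),np.uint8)
o[:300,:400]=r(a,206,135,60,45,400,300); o[:300,400:]=r(b,224,180,60,45,400,300)
x,y=int(q[0])-30,int(q[1])-22;print(x,y)
o[300:,:400]=r(s,x,y,60,45,400,300); o[300:,400:]=r(cv2.imread('pics/scene0.png'),x,y,60,45,400,300)
cv2.imwrite('pics/cmp.png',o)
```

```text
[278.94083889 191.31084994]
0.063 [278.67065765 195.43741219]
0.091 [279.11820182 188.60261145]
0.11 [279.42937477 183.85246711]
248 169
```

View pics/cmp.png

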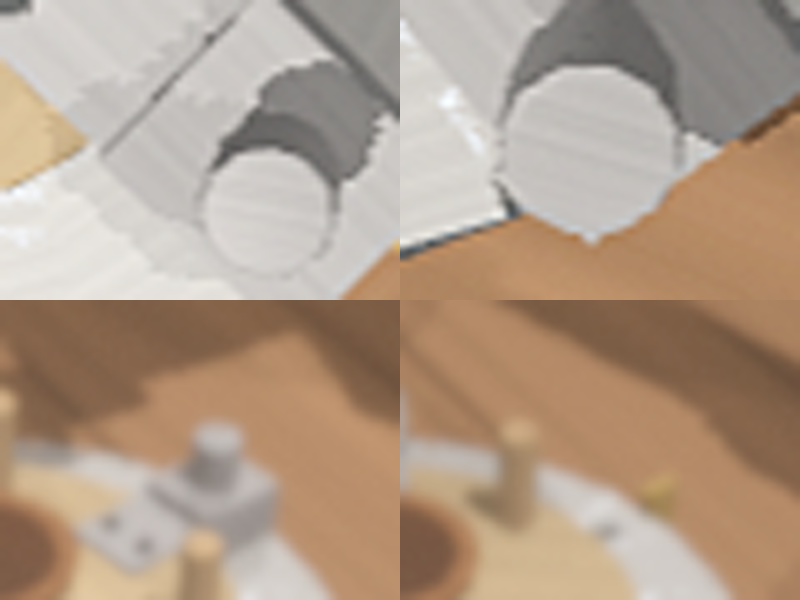

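The scene crop shows the head sitting directly on the lug with no shank showing. Its top is at row 189, where 188.6 is expected for home (z = 0.091) and 183.9 for still standing on the ring.

```bash
python3 -c "
from rig import env
s=env.observe();print(s['time_s'],s['position'],s['ft_force'],abs(s['qvel']).max())
env.close_job()"
```

```text
17.75 [0.42960499 0.01557863 0.26999118] [ 0.53083455  0.68524542 -0.49796215] 3.007896062253045
the job is handed in; nothing more can be done
```

The pin looks to be fully home in the socket at the brass pointer, and I handed the job in at 17.75 s; no verdict is reported.

- **What I did:** I lifted the steel pin from its block and stood it in the lug's hole. I let go, then turned the table about 52° clockwise by pushing slowly on post 1. The force stayed around 4–5 N and rose to 10.6 N when the pin caught. I stopped there, backed off and lifted clear.
- **Last checks:** In the scene picture the pin head rests directly on the lug beside the pointer. Its top is at row 189; fully home predicts 188.6 and not dropped 183.9. The wrist force read about zero after I backed off.
- **Less certain:** The wrist view alone could not tell the pin's height. The top view was blocked by the arm during the turn, so I judged the end of the turn from arm position and force. The arm was still settling slightly at hand-in (up to 3°/s), with the tool at z = 0.27 m, clear of everything. I did not measure the jar, plane or mallet again, but nothing I did went near them.

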